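# Dust the label rail, then hold the label holder pressed home

### The arm

A 7-joint arm with a two-finger parallel gripper is mounted at the origin on the work surface. World frame = base frame: x ahead of the robot, y to its left, z up, the work surface at z = 0. Lengths are in m, angles in rad, forces in N, time in s.
With the tool pointing down it reaches from about 0.4 to 0.875 m from the base axis. Payload 19.3 kg.
Tool frame: the origin (TCP) lies midway between the tips of the shut fingers; the grasp point (between the pads) lies 19 mm behind it; x points along the fingers, y is the direction in which the jaws open and shut, and the axes are right-handed (so a half turn about x gives the same grasp; the last joint's range is limited). The gripper opens to 85 mm and grips with 20 to 120 N. Pads are 22 mm wide; open, the fingers measure 114 mm over their backs; the gripper's body (76 mm by 85 mm) begins 54 mm behind the grasp point. The pads swing forward as they close: fully open they stand 13 mm farther back than shut.
Start: joints at [1.207, 0.521, -0.036, 1.599, 0.021, 1.021, -0.113], TCP at [0.181, -0.598, 0.231] pointing down, gripper open.
Joint ranges: [-2.91, 2.91], [-0.3, 2.13], [-1.5, 1.42], [0.17, 2.43], [-1.26, 4.41], [0.16, 1.93], [-2.52, 2.52]. Speed limits (rad/s): [1.89, 1.89, 2.39, 2.39, 3.01, 3.01, 3.01].

### API

Orientations are given as [roll, pitch, yaw] about the fixed x, y, z axes, in that order (R = Rz(yaw) Ry(pitch) Rx(roll)).
In Python, from workcell import telemetry, vision, workorder gives the robot as it stands. The module is installed in compiled form; this text tells all that it offers.
- The arm moves only by the tool play_rows, never from a script. Its argument "deltas" is a list of rows, each a list of 7 numbers: the shift along the world's x, y, z in mm, then the turn, a rotation vector about the world's x, y, z in degrees, then the finger opening in mm, from 0 to 85.4. In form: [[x, y, z, wx, wy, wz, jaw], ...]. A call has 1 to 8 rows; each row shifts and turns the commanded pose from where the row before left it; what a row does not reach is not made up. A row lasts 1/8 s, in which the tool goes at most 62.5 mm and 10.7 degrees, less where a joint would pass 70% of its speed; a pose out of reach is approached as far as the arm can. A call with a gripper value outside its range is refused whole. The fingers move at their own pace and stop on an object; "grip_force" is the grip in N (left out, the last holds). Time passes only in rows, so rows that do not move let the fingers close. It gives the time, the measured TCP pose, the force and the opening at its end, in the units of the state.
- telemetry.observe(): the state, without advancing time (a new reading comes with each control period).
- vision.grab_frame(name): name is "scene" or "side" or "wrist"; returns the picture (384x512x3 uint8, red, green, blue); there is no depth.
- vision.camera_info(name): a dict with "mtx" (3x3 intrinsics, pixels), "rvec" (rotation vector, rad) and "tvec" (3), from world to camera coordinates, as OpenCV has them. Camera axes: x right, y down, z forward; pixel columns grow to the right and rows downward; lengths in m; the calibration is good to about 2 mm. A picture is of the moment at which its call begins: read the wrist's pose just before it. camera_info takes no time and is no camera call; for the wrist camera it gives the pose at the moment of the call.
- workorder.job_done(): hands the job in, once; it reports no verdict.
The state is a dict: "clock": time; "qpos": joint angles; "qd": joint speeds; "joint_efforts": joint torques, N m; "position": TCP position; "tool_rot": TCP orientation; "force": force on the tool from outside, world axes, zero at the start; "moment": the same for the moment, N m; "grip_width": finger opening in m.
Only numpy, scipy, OpenCV 4.12 (cv2) and the standard library are available. Lean on these libraries where they do the work, as an engineer would, in place of code of your own. Each camera call takes 0.05 s, during which the arm holds its last target. There are 200 camera calls.

### The job

First blow the label rail's channel clear: push the nozzle cap of the clamped air-duster can right down and let it spring back up. Then take the label holder (the tall one with the grip tab) out of its stand, slip its lower edge into the channel behind the lip of the shelf edge, and push it down against the sprung seat until it is fully home, firmly but without forcing it. Finish while still holding it pressed home, and leave the blank plate, the jar and the screwdriver alone.

Things in the scene. Friction and masses are not known exactly. Their poses are not given: they have to be found in the camera images.
- label_rail: Fixed low dark metal shelf, 62 mm high, with a label channel along its front edge. Origin: on the work surface under the channel's middle; z up, y along the channel, +x towards the shelf deck (deck at z = 62 mm, from x = 5 to 147 mm). Channel open upwards, 10 mm wide in x (-5 to +5) and 114 mm long in y, between end cheeks 48 mm high; the sprung seat bar lies at its bottom.
- mouth (a point): Middle of the channel's mouth, 62 mm above the work surface, straight above the origin of the rail. The +x side is the upright shelf edge, 62 mm high. The -x side is the bare metal lip, 4 mm sheet, upright to 48 mm, above that flared outwards (to -x), so that at the top the mouth reaches from x = -15 to +5 mm
- seat (a joint): The sprung seat bar at the bottom of the channel: 0 = up (its top 30 mm above the work surface), 0.008 m = fully down (22 mm), which is where the label holder is home. Spring: 3.2 N to start moving, 9.6 N fully down; it pushes the holder up again if the pressure is let off.
- holder: Label holder, loose, 50 to 100 g: upright white plate 6 mm thick (x), 84 mm wide (y), 70 mm high, with a paper card on its -x face; on the middle of its top edge a grey grip tab 12 mm thick (x), 36 mm wide (y), from z = 68 to 102 mm. Origin: middle of its lower edge; z up, y along its width. Stands upright in its stand; either face may look out in the rail
- stand: Black stand that holds the label holder, fixed: 45 x 110 mm, 30 mm high, with a slot open upwards 9 mm wide in x and 100 mm long in y, slot floor at z = 6 mm. Origin: on the work surface under its middle. It may be the nearer or the farther of the two equal stands.
- duster: Air-duster can, fixed in a clamp on a 90 x 90 mm plate beside the +y end of the rail, white, 60 mm across. Origin: on the work surface under its axis; z up. A thin straw (look only) points from its cap to the channel.
- cap_top (a point): Middle of the flat top of the can's round nozzle cap (28 mm across, 18 mm high); 166 mm above the work surface when up. Press straight down.
- nozzle_cap (a joint): Travel of the sprung nozzle cap: 0 = up, 0.006 m = right down. Spring: 2.8 N to start moving, 7 N right down; it springs back when let go.
- blank: Bystander: plain white plate without tab or card, 84 mm wide, 50 mm high, 6 mm thick, standing loose in the other stand. Origin: middle of its lower edge.
- spare_stand: The second black stand, same as the first, fixed; it holds the blank plate.
- sample_jar: Bystander: small glass jar, 44 mm across, 50 mm high, standing loose on the shelf deck behind the channel. Origin: middle of its underside.
- screwdriver: Bystander: screwdriver lying loose on the work surface between the robot and the rail, along its own x axis. Origin: middle of its underside.

How it is judged:
By the outcome, as a careful person would: the job done as asked, in the order asked, and still so for the second after the job is handed in, while the arm keeps its last pose, push and grip.
It also fails if it takes over 46 s, if anything falls off the work surface, if the arm or the gripper's body presses on something with over 40 N, if the wrist force passes 120 N, or if a joint passes its speed limit or range.

## Working session

There is one attempt and no reset: what is moved stays moved. The work goes in short steps, Python scripts to look and compute and a tool call to move; the robot and the scene stay as the last step left them, time stands still between calls to the robot, and variables do not carry over. Pictures are saved under pics/ and viewed, about 8 in all and at most 12, crops included, and the job is handed in when it is done.

Besides the shell and the picture viewer there is one more tool, called after "Request:" as name(argument=value, ...), one argument or row to a line, values as JSON. play_rows: Moves the arm, as the interface text tells. Its arguments: {"type":"object","properties":{"deltas":{"type":"array","items":{"type":"array","items":{"type":"number"}}},"grip_force":{"type":"number"}},"required":["deltas"]}

```bash
mkdir -p pics; cat > h.py <<'E'
import numpy as np, cv2
from workcell import telemetry, vision, workorder
def cam(n):
    c=vision.camera_info(n); K=np.array(c["mtx"],float); R=cv2.Rodrigues(np.array(c["rvec"],float))[0]; t=np.array(c["tvec"],float).ravel(); return K,R,t
def ray(c,u,v):
    K,R,t=c; d=R.T@np.linalg.solve(K,[u,v,1.0]); return -R.T@t,d
def onz(c,u,v,z):
    o,d=ray(c,u,v); return o+d*(z-o[2])/d[2]
def proj(c,P):
    K,R,t=c; p=(np.atleast_2d(P)@R.T+t)@K.T; return p[:,:2]/p[:,2:]
def tri(rays):
    A=0;b=0
    for o,d in rays:
        d=d/np.linalg.norm(d); M=np.eye(3)-np.outer(d,d); A=A+M; b=b+M@o
    return np.linalg.solve(A,b)
def grab(n,f):
    c=cam(n); im=vision.grab_frame(n)[:,:,::-1].copy(); cv2.imwrite(f"pics/{f}.png",im); return c,im
E
python3 - <<'E'
from h import *
for n in("scene","side","wrist"):
    c,im=grab(n,n+"0"); print(n,"pos",-c[1].T@c[2],"fwd",c[1][2],c[0][0,0])
    cv2.imwrite(f"pics/{n}0b.png",cv2.resize(im,(800,600),interpolation=cv2.INTER_CUBIC))
s=telemetry.observe();print(s)
E
```

```text
scene pos [0.91852927 0.34917461 0.66527995] fwd [-0.49166407 -0.5062172  -0.70852706] 395.16785012833793
side pos [ 0.22297779 -0.61689079  0.77703695] fwd [ 0.34072733  0.61851826 -0.70805371] 444.43510744117225
wrist pos [ 0.25214655 -0.57553343  0.372284  ] fwd [-0.28185729 -0.0845328  -0.95572521] 272.05084783703063
{'clock': 0.15, 'qpos': array([ 1.2068089 ,  0.52186258, -0.036299  ,  1.59983408,  0.02118175,
        1.02108339, -0.11279206]), 'qd': array([-0.00034939,  0.0004271 ,  0.00053278, -0.0014898 , -0.00149243,
       -0.00093463,  0.00063461]), 'joint_efforts': array([ 2.50156831e-03, -9.27383709e+01,  1.98079862e+00, -3.70059371e+01,
        1.79912068e-02,  6.34619602e-03, -1.74798779e-04]), 'position': array([ 0.18088432, -0.59801531,  0.2308827 ]), 'tool_rot': array([-1.50785448,  1.56999312,  1.92748625]), 'force': array([ 0.41363427,  0.4009435 , -0.26609577]), 'moment': array([-0.00054971, -0.01517041,  0.00340597]), 'grip_width': 0.08545929576496851}
```

View pics/scene0b.png

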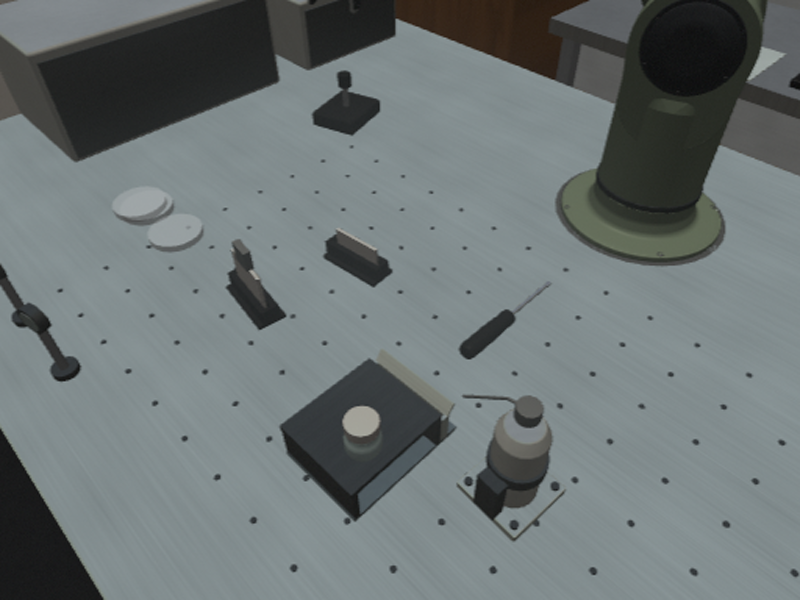

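View pics/side0b.png

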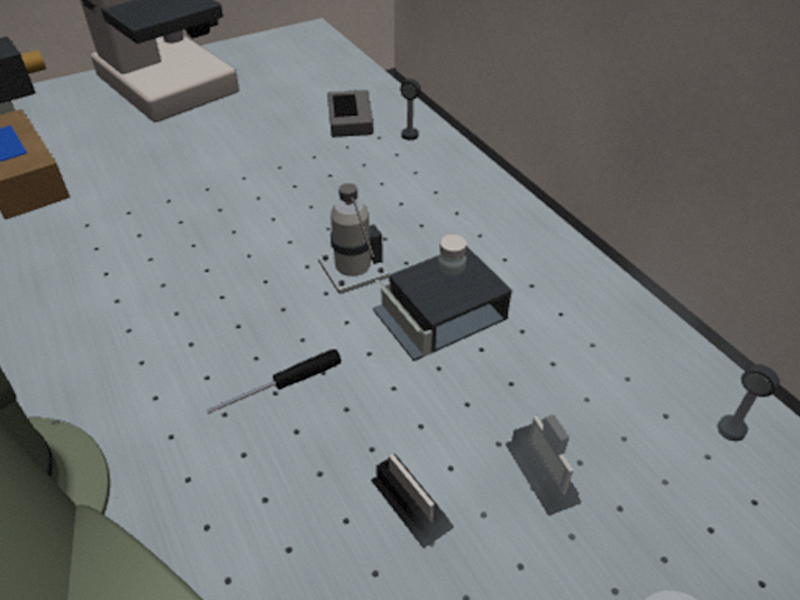

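The scene view shows the duster cap at (529,404), the rail deck with corners (372,360), (282,427), (357,515) and (441,415), the tabbed holder at (250,275), and the blank at (358,250). In the side view the cap is at (348,188), the deck corners are (390,283), (467,248), (510,288) and (433,328), and the holder is at (548,455).

```bash
python3 - <<'E'
from h import *
S=512/800
cs,cd=cam("scene"),cam("side")
def both(n,a,b,z):
    a=np.array(a)*S;b=np.array(b)*S
    print(n,"scene",onz(cs,*a,z).round(4),"side",onz(cd,*b,z).round(4),"tri",tri([ray(cs,*a),ray(cd,*b)]).round(4))
both("cap",(529,404),(348,188),.166)
both("deckA front -y",(372,360),(433,328),.062)
both("deckB front +y",(441,415),(390,283),.062)
both("deckC back +y",(357,515),(467,248),.062)
both("deckD back -y",(282,427),(510,288),.062)
both("tabtop",(240,243),(553,422),.108)
both("plate top far-end",(237,268),(570,487),.076)
both("plate top other end",(268,305),(540,418),.076)
both("stand base corner",(262,327),(512,440),.0)
for n in("scene","side"):
    im=cv2.imread(f"pics/{n}0.png")
    if n=="scene": crops=[(130,140,70,80)]
    x,y,w,h=(130,140,70,80) if n=="scene" else (310,255,80,80)
    cv2.imwrite(f"pics/{n}c.png",cv2.resize(im[y:y+h,x:x+w],None,fx=6,fy=6,interpolation=cv2.INTER_CUBIC))
a=cv2.imread("pics/scenec.png");b=cv2.imread("pics/sidec.png")
a=cv2.resize(a,(300,343));b=cv2.resize(b,(343,343));cv2.imwrite("pics/cc.png",np.clip(np.hstack([a,b])*1.6,0,255).astype(np.uint8))
E
```

```text
cap scene [0.5832 0.1785 0.166 ] side [0.585  0.1792 0.166 ] tri [0.5842 0.1786 0.1668]
deckA front -y scene [ 0.6008 -0.0372  0.062 ] side [ 0.5986 -0.0502  0.062 ] tri [ 0.5998 -0.0431  0.0554]
deckB front +y scene [0.5991 0.0807 0.062 ] side [0.5912 0.0621 0.062 ] tri [0.5953 0.0745 0.0508]
deckC back +y scene [0.7501 0.1044 0.062 ] side [0.7379 0.073  0.062 ] tri [0.7482 0.094  0.0428]
deckD back -y scene [ 0.7415 -0.036   0.062 ] side [ 0.7423 -0.0368  0.062 ] tri [ 0.7419 -0.0364  0.0619]
tabtop scene [ 0.6146 -0.2962  0.108 ] side [ 0.6171 -0.2854  0.108 ] tri [ 0.616  -0.2888  0.113 ]
plate top far-end scene [ 0.6317 -0.289   0.076 ] side [ 0.5961 -0.3503  0.076 ] tri [ 0.6145 -0.3339  0.0366]
plate top other end scene [ 0.6437 -0.1967  0.076 ] side [ 0.6258 -0.2569  0.076 ] tri [ 0.6357 -0.2349  0.0429]
stand base corner scene [ 0.6412 -0.236   0.    ] side [ 0.615  -0.2282 -0.    ] tri [ 0.6291 -0.2318 -0.0051]
```

View pics/cc.png

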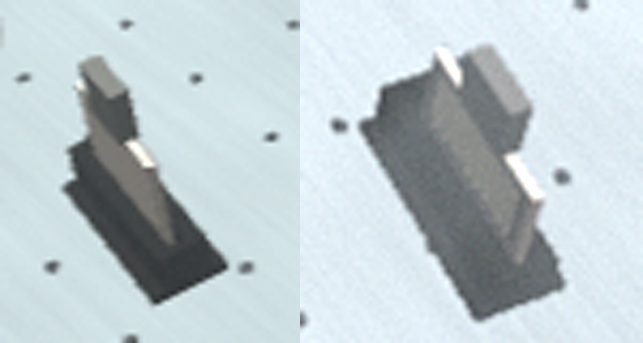

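The crop gives the tab-top centre at (104,77) in the scene half and (499,78) in the side half, and shows the stand footprint corners. Next: yaw and centres.

```bash
python3 - <<'E'
from h import *
cs,cd=cam("scene"),cam("side")
s=lambda p:(130+p[0]/4.2857,140+p[1]/4.2857)
d=lambda p:(310+(p[0]-300)/4.2857,255+p[1]/4.2857)
print("tab",tri([ray(cs,*s((104,77))),ray(cd,*d((499,78)))]).round(4), onz(cs,*s((104,77)),.108).round(4),onz(cd,*d((499,78)),.108).round(4))
for p in[(63,187),(155,303),(228,266)]:print("scene base",onz(cs,*s(p),0).round(4))
for p in[(360,122),(478,320),(565,285)]:print("side base",onz(cd,*d(p),0).round(4))
for p in[(467,52),(492,44),(531,103),(507,115)]:print("side tab",onz(cd,*d(p),.108).round(4))
for p in[(80,62),(98,57),(128,90),(110,97)]:print("sc tab",onz(cs,*s(p),.108).round(4))
im=vision.grab_frame("scene")
cr=[cv2.resize(cv2.imread("pics/scene0.png")[215:345,170:370],None,fx=3.9,fy=3.9,interpolation=cv2.INTER_CUBIC)]
cv2.imwrite("pics/railc.png",np.clip(cr[0]*1.6,0,255).astype(np.uint8))
cr=cv2.resize(cv2.imread("pics/side0.png")[110:235,195:335],None,fx=4.5,fy=4.5,interpolation=cv2.INTER_CUBIC)
cv2.imwrite("pics/railc2.png",np.clip(cr*1.6,0,255).astype(np.uint8))
E
```

```text
tab [ 0.6175 -0.2916  0.1055] [ 0.6183 -0.2881  0.108 ] [ 0.6167 -0.2931  0.108 ]
scene base [ 0.6317 -0.3458  0.    ]
scene base [ 0.6462 -0.2348  0.    ]
scene base [ 0.6021 -0.2296  0.    ]
side base [ 0.6056 -0.2281  0.    ]
side base [ 0.5897 -0.3392  0.    ]
side base [ 0.6346 -0.3448  0.    ]
side tab [ 0.6133 -0.2757  0.108 ]
side tab [ 0.6253 -0.2776  0.108 ]
side tab [ 0.6203 -0.3098  0.108 ]
side tab [ 0.6078 -0.3096  0.108 ]
sc tab [ 0.6204 -0.3069  0.108 ]
sc tab [ 0.6115 -0.3038  0.108 ]
sc tab [ 0.6154 -0.2709  0.108 ]
sc tab [ 0.625  -0.2727  0.108 ]
```

View pics/railc2.png

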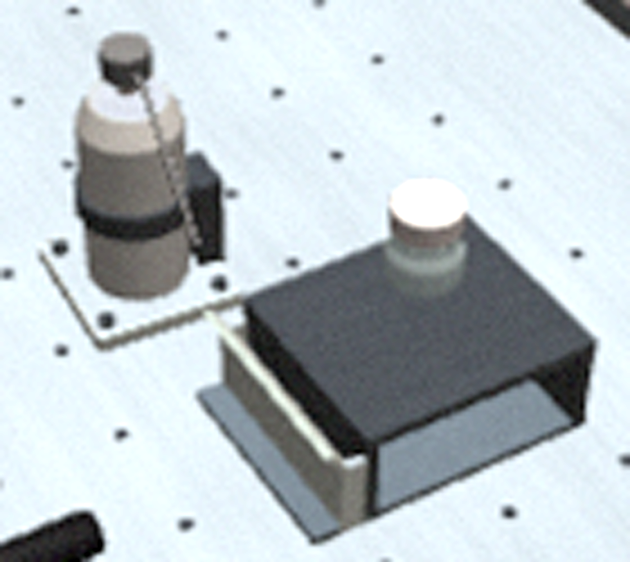

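The crop shows the deck top corners at (245,298), (370,443), (593,345) and (468,215), the lip running from (215,315) to (335,460), and the cap top at (126,48).

```bash
python3 - <<'E'
from h import *
cs,cd=cam("scene"),cam("side")
d=lambda p:(195+p[0]/4.5,110+p[1]/4.5)
P=[onz(cd,*d(p),.062)[:2] for p in[(245,298),(370,443),(593,345),(468,215)]]
for p in P:print(p.round(4))
S=512/800
Q=[onz(cs,*(np.array(p)*S),.062)[:2] for p in[(441,415),(372,360),(282,427),(357,490)]]
for p in Q:print("scene",p.round(4))
for n,A in(("side",P),("scene",Q)):
    y=A[0]-A[1]; x=A[2]-A[1]
    print(n,"len",np.linalg.norm(y),np.linalg.norm(x),"yaw from y",np.degrees(np.arctan2(-y[0],y[1])),"from x",np.degrees(np.arctan2(x[1],x[0])))
    th=np.arctan2(x[1],x[0]);print(" mouth",((A[0]+A[1])/2-.005*np.array([np.cos(th),np.sin(th)])).round(4))
a=np.array(d((126,48)));print("cap",onz(cd,*a,.166),tri([ray(cd,*a),ray(cs,529*S,404*S)]))
s=telemetry.observe();from scipy.spatial.transform import Rotation as Ro
print(Ro.from_euler('xyz',s['tool_rot']).as_matrix().round(3))
E
```

```text
[0.5993 0.0774]
[ 0.6012 -0.0464]
[ 0.7383 -0.0437]
[0.7402 0.0759]
scene [0.5991 0.0807]
scene [ 0.6008 -0.0372]
scene [ 0.7415 -0.036 ]
scene [0.7317 0.0835]
side len 0.12380560394580019 0.1371679091799635 yaw from y 0.8849584188557944 from x 1.1321513658742934
 mouth [0.5952 0.0154]
scene len 0.11785801831943432 0.14065149287208892 yaw from y 0.8438228682100453 from x 0.4988628006096631
 mouth [0.595  0.0217]
cap [0.58494388 0.17758209 0.166     ] [0.58427962 0.1781498  0.16624694]
[[-0.     0.29  -0.957]
 [ 0.001 -0.957 -0.29 ]
 [-1.    -0.001  0.   ]]
```

View pics/railc.png

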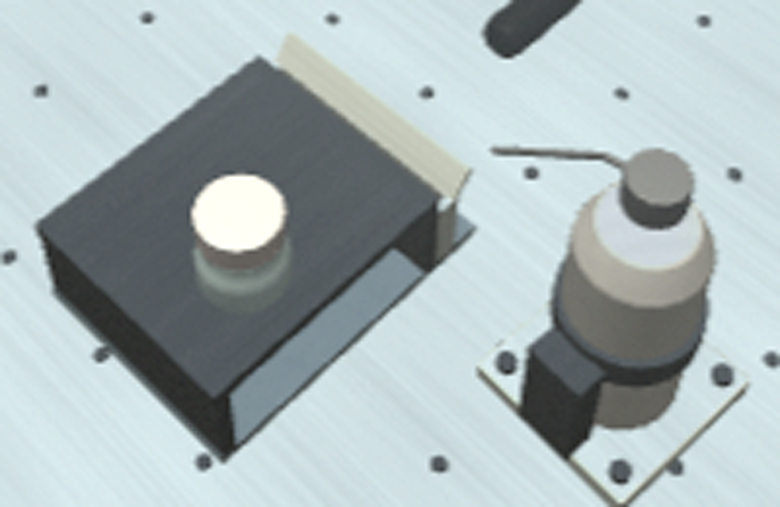

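The scene crop matches the side view: jar centre at (240,215), well back from the channel, and cap top at (657,178). Moving towards the cap with the jaws shut.

Request:
play_rows(
  deltas=[
    [42,43,3,0,0,8,0],
    [42,43,3,0,0,8,0],
    [42,43,3,0,0,8,0],
    [42,43,3,0,0,8,0],
    [42,43,3,0,0,8,0],
    [42,43,3,0,0,8,0],
    [42,43,3,0,0,8,0],
    [42,43,3,0,0,8,0],
  ],
  grip_force=40,
)

```text
clock: 1.2
position: [0.5181, -0.2528, 0.2555]
tool_rot: [0.456, 1.571, -1.271]
force: [0.7, -0.9, -0.1]
grip_width: -0.0
```

Request:
play_rows(
  deltas=[
    [8,50,0,0,0,0,0],
    [8,50,0,0,0,0,0],
    [8,50,0,0,0,0,0],
    [8,50,0,0,0,0,0],
    [8,50,0,0,0,0,0],
    [8,50,0,0,0,0,0],
    [8,50,0,0,0,0,0],
    [0,20,0,0,0,0,0],
  ],
)

```text
clock: 2.2
position: [0.5728, 0.119, 0.2551]
tool_rot: [-2.737, 1.57, 1.819]
force: [0.0, -0.9, 0.9]
grip_width: -0.0003
```

```bash
python3 - <<'E'
from h import *
s=telemetry.observe(); print(s["clock"],s["position"],np.degrees(s["tool_rot"]),s["force"])
c,im=grab("wrist","w1"); cv2.imwrite("pics/w1b.png",np.clip(im*1.4,0,255).astype(np.uint8))
print(proj(c,[[.5843,.178,.166],[.595,.0185,.062],s["position"]]))
E
```

```text
2.2 [0.57278001 0.11897621 0.25512839] [-156.8103391    89.93807785  104.20095199] [ 5.60401357e-04 -8.53180086e-01  8.89993164e-01]
[[257.77418589 125.28318913]
 [282.42607719 237.35684344]
 [255.58221069 242.31023912]]
```

View pics/w1b.png

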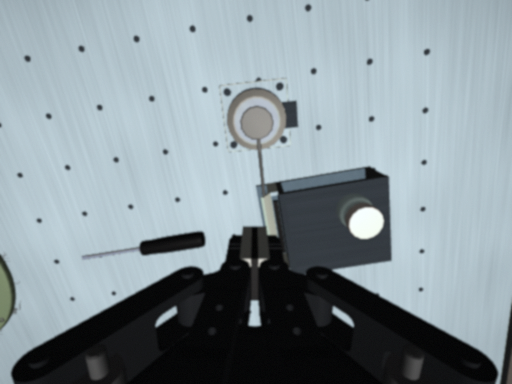

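The wrist view shows the cap at (257,123) against a predicted (258,125), so the estimate is good to about 1.5 mm. Moving over the cap and down.

Request:
play_rows(
  deltas=[
    [4,20,-5,0,0,0,0],
    [4,20,-10,0,0,0,0],
    [3,20,-15,0,0,0,0],
    [0,0,-20,0,0,0,0],
    [0,0,-20,0,0,0,0],
    [0,0,-10,0,0,0,0],
    [0,0,-5,0,0,0,0],
    [0,0,0,0,0,0,0],
  ],
)

```text
clock: 3.25
position: [0.5841, 0.1759, 0.1704]
tool_rot: [2.716, 1.571, 0.985]
force: [0.0, 0.3, 0.1]
grip_width: -0.0001
```

Request:
play_rows(
  deltas=[
    [0,0,-2,0,0,0,0],
    [0,0,-2,0,0,0,0],
    [0,0,-2,0,0,0,0],
    [0,0,0,0,0,0,0],
  ],
)

```text
clock: 3.75
position: [0.5841, 0.1758, 0.1644]
tool_rot: [1.969, 1.57, 0.239]
force: [0.8, -0.3, 3.4]
grip_width: -0.0
```

Request:
play_rows(
  deltas=[
    [0,0,-2,0,0,0,0],
    [0,0,-2,0,0,0,0],
    [0,0,-1,0,0,0,0],
    [0,0,0,0,0,0,0],
  ],
)

```text
clock: 4.25
position: [0.5842, 0.1758, 0.16]
tool_rot: [1.676, 1.57, -0.055]
force: [-2.9, -3.0, 14.2]
grip_width: -0.0001
```

Request:
play_rows(
  deltas=[
    [0,0,5,0,0,0,0],
    [0,0,10,0,0,0,0],
    [0,0,25,0,0,0,0],
    [0,-20,30,0,0,0,0],
    [5,-50,25,0,0,0,85],
    [5,-50,0,0,0,0,85],
    [5,-50,0,0,0,0,85],
    [5,-50,0,0,0,0,85],
  ],
)

```text
clock: 5.25
position: [0.6038, -0.0458, 0.2546]
tool_rot: [-2.654, 1.571, 1.898]
force: [1.2, 0.6, 0.5]
grip_width: 0.0725
```

Request:
play_rows(
  deltas=[
    [3,-50,0,0,0,0,85],
    [3,-50,0,0,0,0,85],
    [3,-50,0,0,0,0,85],
    [0,-50,0,0,0,0,85],
    [0,-50,0,0,0,0,85],
    [0,-40,0,0,0,0,85],
    [0,0,0,0,0,0,85],
  ],
)

```text
clock: 6.12
position: [0.6117, -0.3378, 0.2537]
tool_rot: [-0.935, 1.569, -2.67]
force: [-0.1, 0.8, 0.4]
grip_width: 0.0852
```

```bash
python3 - <<'E'
from h import *
from scipy.spatial.transform import Rotation as Ro
s=telemetry.observe(); print(s["clock"],s["position"],s["force"],s["grip_width"]);print(Ro.from_euler('xyz',s['tool_rot']).as_matrix().round(3))
c,im=grab("wrist","w2"); p=proj(c,[[.6175,-.2895,.108]]);print(p)
x,y=(p[0]-[100,75]).astype(int).clip(0);print(x,y)
cv2.imwrite("pics/w2b.png",np.clip(cv2.resize(im[y:y+150,x:x+200],None,fx=4,fy=4,interpolation=cv2.INTER_CUBIC)*1.4,0,255).astype(np.uint8))
E
```

```text
6.125 [ 0.61171294 -0.33775889  0.25370365] [-0.07835265  0.81312857  0.4273349 ] 0.08519478888070896
[[-0.001  0.986 -0.164]
 [-0.001 -0.164 -0.986]
 [-1.    -0.001  0.001]]
[[252.89714893 132.70156599]]
152 57
```

View pics/w2b.png

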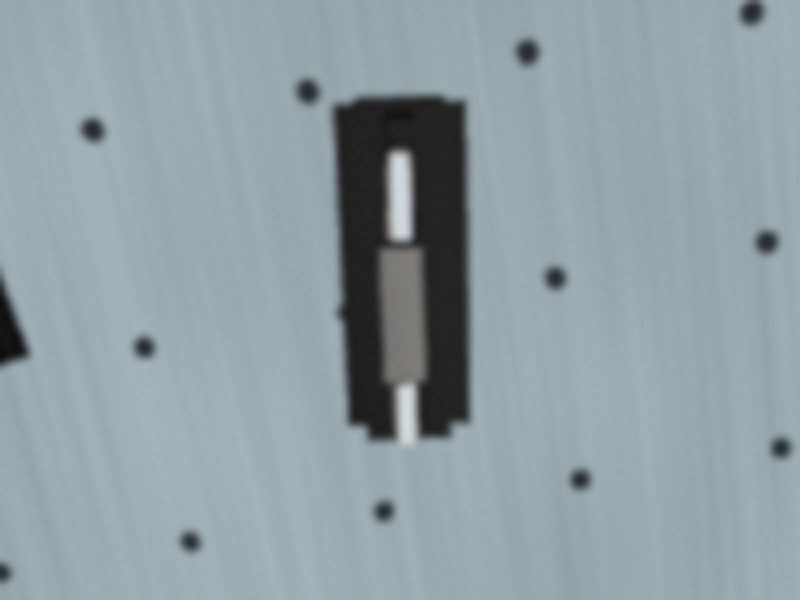

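The tab's top face has corners (378,248), (423,246), (428,381) and (383,384). The white plate top shows on both sides of it.

```bash
python3 - <<'E'
from h import *
c=cam("wrist")
w=lambda p:(152+(p[0]-1.5)/4,57+(p[1]-1.5)/4)
for z,q in((.108,[(378,248),(423,246),(428,381),(383,384)]),(.076,[(400,150),(408,443)]),(.03,[(334,104),(466,101),(468,424),(350,424)])):
    A=np.array([onz(c,*w(p),z) for p in q]);print(A.round(4).tolist(),A.mean(0).round(4))
    d=(A[0]-A[-1]) if z!=.076 else A[0]-A[1];print("yaw",np.degrees(np.arctan2(-d[0],d[1])))
    if z!=.076:d=A[1]-A[2];print("yaw",np.degrees(np.arctan2(-d[0],d[1])))
E
```

```text
[[0.6136, -0.2717, 0.108], [0.625, -0.2731, 0.108], [0.6209, -0.3075, 0.108], [0.609, -0.3064, 0.108]] [ 0.6171 -0.2897  0.108 ]
yaw -7.600082585452298
yaw -6.886542075340639
[[0.6229, -0.248, 0.076], [0.6117, -0.3303, 0.076]] [ 0.6173 -0.2892  0.076 ]
yaw -7.777063748881781
[[0.6046, -0.2295, 0.03], [0.6456, -0.2353, 0.03], [0.6312, -0.3371, 0.03], [0.5915, -0.3306, 0.03]] [ 0.6182 -0.2831  0.03  ]
yaw -7.387835883185466
yaw -8.030050057170623
```

Request:
play_rows(
  deltas=[
    [3,24,0,0,0,2,45],
    [3,25,0,0,0,0,45],
    [0,0,-30,0,0,0,45],
    [0,0,-30,0,0,0,45],
    [0,0,-30,0,0,0,45],
    [0,0,-20,0,0,0,45],
    [0,0,-10,0,0,0,45],
    [0,0,0,0,0,0,45],
  ],
)

```text
clock: 7.18
position: [0.6191, -0.2847, 0.1343]
tool_rot: [-2.579, 1.57, 2.009]
force: [-0.1, -0.2, -0.0]
grip_width: 0.0451
```

Request:
play_rows(
  deltas=[
    [-2,-5,-10,0,0,0,45],
    [0,0,-20,0,0,0,45],
    [0,0,-20,0,0,0,45],
    [0,0,-12,0,0,0,45],
    [0,0,0,0,0,0,45],
  ],
)

```text
clock: 7.8
position: [0.6165, -0.2898, 0.0709]
tool_rot: [-1.914, 1.569, 2.673]
force: [-0.5, -0.2, -0.3]
grip_width: 0.0451
```

Request:
play_rows(
  deltas=[
    [0,0,0,0,0,0,25],
    [0,0,0,0,0,0,5],
    [0,0,0,0,0,0,0],
    [0,0,0,0,0,0,0],
  ],
  grip_force=60,
)

```text
clock: 8.3
position: [0.6174, -0.2904, 0.0731]
tool_rot: [1.275, 1.57, -0.421]
force: [0.0, 1.2, 6.4]
grip_width: 0.0115
```

Request:
play_rows(
  deltas=[
    [0,0,10,0,0,0,0],
    [0,0,30,0,0,0,0],
    [0,0,40,0,0,0,0],
    [0,0,35,0,0,0,0],
    [0,30,10,0,0,0,0],
    [-4,45,0,0,0,2,0],
    [-4,45,0,0,0,2,0],
    [-4,45,0,0,0,2,0],
  ],
)

```text
clock: 9.3
position: [0.6047, -0.1239, 0.198]
tool_rot: [1.209, 1.57, -0.381]
force: [1.0, 1.8, -1.1]
grip_width: 0.0115
```

Request:
play_rows(
  deltas=[
    [-4,45,0,0,0,2,0],
    [-3,40,0,0,0,1,0],
    [-3,30,0,0,0,0,0],
    [-2,25,0,0,0,0,0],
    [0,0,0,0,0,0,0],
  ],
)

```text
clock: 9.93
position: [0.5928, 0.0169, 0.198]
tool_rot: [2.391, 1.57, 0.855]
force: [-0.7, 0.6, -1.2]
grip_width: 0.0112
```

```bash
python3 - <<'E'
from h import *
from scipy.spatial.transform import Rotation as Ro
s=telemetry.observe(); print(s["clock"],s["position"],s["force"],s["grip_width"]);print(Ro.from_euler('xyz',s['tool_rot']).as_matrix().round(4))
c1,a=grab("scene","s3");c2,b=grab("side","d3");c3,w=grab("wrist","w3")
f=lambda im,x,y:cv2.resize(im[y:y+150,x:x+100],None,fx=4,fy=4,interpolation=cv2.INTER_CUBIC)
p=proj(c1,[.597,.015,.1])[0].astype(int);q=proj(c2,[.597,.015,.1])[0].astype(int);print(p-[50,75],q-[50,75])
cv2.imwrite("pics/m3.png",np.clip(np.hstack([f(a,*(p-[50,75])),f(b,*(q-[50,75]))])*1.5,0,255).astype(np.uint8))
E
```

```text
9.925 [0.59278527 0.01694823 0.19801689] [-0.73516003  0.5557981  -1.16618072] 0.01119773894691238
[[ 5.000e-04  9.994e-01  3.490e-02]
 [ 6.000e-04  3.490e-02 -9.994e-01]
 [-1.000e+00  5.000e-04 -6.000e-04]]
[207 156] [211 105]
```

View pics/m3.png

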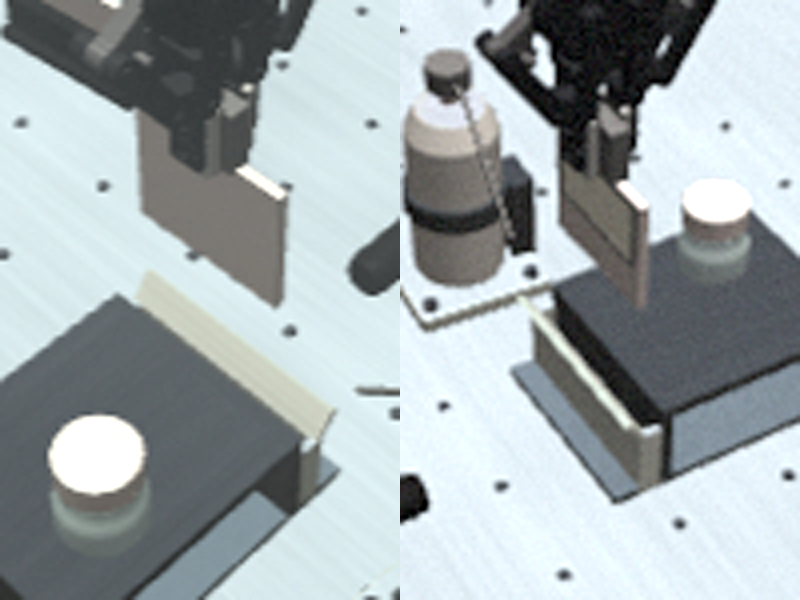

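The scene half shows the holder upright, its lower edge running (143,212) to (277,306), with the deck front edge (120,295) to (303,440). In the side half the lower near corners are at (632,300) and (646,307), and the deck front edge runs (555,290) to (668,412).

```bash
python3 - <<'E'
from h import *
cs,cd=cam("scene"),cam("side")
a=lambda p:(207+(p[0]-1.5)/4,156+(p[1]-1.5)/4)
b=lambda p:(211+(p[0]-401.5)/4,105+(p[1]-1.5)/4)
print("deck scene",[onz(cs,*a(p),.062).round(4)[:2] for p in[(120,295),(303,440)]])
print("deck side",[onz(cd,*b(p),.062).round(4)[:2] for p in[(668,412),(555,290)]])
print("low scene +x face",[onz(cs,*a(p),.131).round(4)[:2] for p in[(143,212),(277,306)]])
print("top scene +x face +y",onz(cs,*a((279,197)),.201).round(4))
print("low side -y",[onz(cd,*b(p),.131).round(4)[:2] for p in[(634,301),(645,307)]])
print("top side -y",[onz(cd,*b(p),.201).round(4)[:2] for p in[(638,213),(649,208)]])
print("corner tri low +x,-y:",tri([ray(cs,*a((143,212))),ray(cd,*b((645,307)))]).round(4))
E
```

```text
deck scene [array([ 0.6011, -0.0411]), array([0.599 , 0.0809])]
deck side [array([ 0.6033, -0.0447]), array([0.5976, 0.0746])]
low scene +x face [array([ 0.5968, -0.0258]), array([0.5929, 0.0559])]
top scene +x face +y [0.5943 0.0557 0.201 ]
low side -y [array([ 0.5939, -0.0207]), array([ 0.5966, -0.0277])]
top side -y [array([ 0.589 , -0.0302]), array([ 0.5958, -0.0296])]
corner tri low +x,-y: [ 0.5967 -0.0266  0.1302]
```

Request:
play_rows(
  deltas=[
    [1.5,1,-15,0,0,-1.2,0],
    [0,0,-25,0,0,0,0],
    [0,0,-20,0,0,0,0],
    [0,0,-8,0,0,0,0],
    [0,0,-4,0,0,0,0],
    [0,0,-4,0,0,0,0],
    [0,0,0,0,0,0,0],
  ],
)

```text
clock: 10.95
position: [0.5946, 0.0157, 0.1214]
tool_rot: [1.443, 1.571, -0.117]
force: [-0.4, 0.2, -1.9]
grip_width: 0.0113
```

```bash
python3 - <<'E'
from h import *
s=telemetry.observe(); print(s["clock"],s["position"],s["force"],s["moment"])
c1,a=grab("scene","s4");c2,b=grab("side","d4")
f=lambda im,x,y:cv2.resize(im[y:y+120,x:x+80],None,fx=5,fy=5,interpolation=cv2.INTER_CUBIC)
p=proj(c1,[.597,.015,.08])[0].astype(int);q=proj(c2,[.597,.015,.08])[0].astype(int);print(p-[40,60],q-[40,60])
cv2.imwrite("pics/m4.png",np.clip(np.hstack([f(a,*(p-[40,60])),f(b,*(q-[40,60]))])*1.5,0,255).astype(np.uint8))
E
```

```text
10.95 [0.59456249 0.01572641 0.12143432] [-0.36401942  0.22132437 -1.9098044 ] [ 0.01483509 -0.00680141  0.06307395]
[217 178] [221 126]
```

View pics/m4.png

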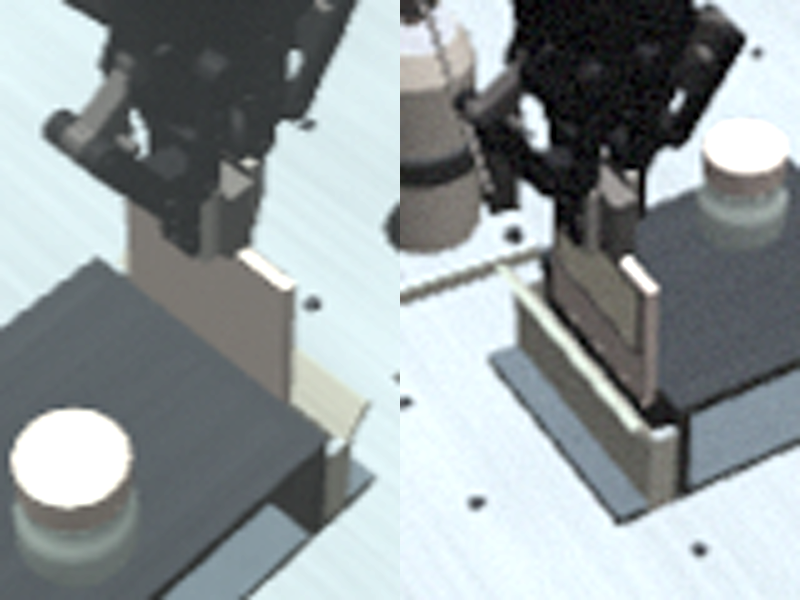

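The holder's lower edge has entered the mouth, behind the lip and in front of the shelf edge. Lowering gently while watching the force.

Request:
play_rows(
  deltas=[
    [0,0,-4,0,0,0,0],
    [0,0,-4,0,0,0,0],
    [0,0,-4,0,0,0,0],
    [0,0,0,0,0,0,0],
  ],
)

```text
clock: 11.55
position: [0.5943, 0.0157, 0.1089]
tool_rot: [-1.507, 1.57, -3.067]
force: [-0.7, 0.1, -0.9]
grip_width: 0.0113
```

Request:
play_rows(
  deltas=[
    [0,0,-3,0,0,0,0],
    [0,0,-3,0,0,0,0],
    [0,0,-3,0,0,0,0],
    [0,0,0,0,0,0,0],
  ],
)

```text
clock: 12.05
position: [0.5943, 0.0158, 0.1]
tool_rot: [-1.515, 1.57, -3.075]
force: [0.4, -0.3, -0.8]
grip_width: 0.0112
```

Request:
play_rows(
  deltas=[
    [0,0,-2,0,0,0,0],
    [0,0,-2,0,0,0,0],
    [0,0,-2,0,0,0,0],
    [0,0,0,0,0,0,0],
  ],
)

```text
clock: 12.55
position: [0.5946, 0.0158, 0.0944]
tool_rot: [1.619, 1.571, 0.059]
force: [0.0, -0.3, 2.7]
grip_width: 0.0116
```

Request:
play_rows(
  deltas=[
    [0,0,-2,0,0,0,0],
    [0,0,-2,0,0,0,0],
    [0,0,-1,0,0,0,0],
    [0,0,0,0,0,0,0],
  ],
)

```text
clock: 13.05
position: [0.5946, 0.0158, 0.0895]
tool_rot: [1.415, 1.57, -0.145]
force: [-2.1, 0.1, 8.0]
grip_width: 0.0111
```

Request:
play_rows(
  deltas=[
    [0,0,-1,0,0,0,0],
    [0,0,-1,0,0,0,0],
    [0,0,0,0,0,0,0],
  ],
)

```text
clock: 13.42
position: [0.595, 0.0158, 0.0888]
tool_rot: [1.255, 1.569, -0.305]
force: [-7.5, -1.2, 29.6]
grip_width: 0.0109
```

At z = 0.0888 the force rose sharply past the 9.6 N spring load, which is the hard stop. Easing off slightly so it is held firmly but not forced.

Request:
play_rows(
  deltas=[
    [0,0,0.4,0,0,0,0],
    [0,0,0,0,0,0,0],
    [0,0,0,0,0,0,0],
  ],
)

```text
clock: 13.8
position: [0.5949, 0.0158, 0.0889]
tool_rot: [1.321, 1.57, -0.239]
force: [-6.2, -0.9, 23.5]
grip_width: 0.0117
```

```bash
python3 - <<'E'
from h import *
c1,a=grab("scene","s5");c2,b=grab("side","d5")
f=lambda im,x,y:cv2.resize(im[y:y+120,x:x+80],None,fx=5,fy=5,interpolation=cv2.INTER_CUBIC)
cv2.imwrite("pics/m5.png",np.clip(np.hstack([f(a,217,178),f(b,221,126)])*1.5,0,255).astype(np.uint8))
s=telemetry.observe(); print(s["clock"],s["position"],s["force"],s["moment"],s["grip_width"])
E
```

```text
13.9 [0.59486774 0.01582195 0.08890157] [-4.69345422 -0.93880737 24.06704606] [-0.29487     1.68776811 -0.03332698] 0.010999482596638285
```

View pics/m5.png

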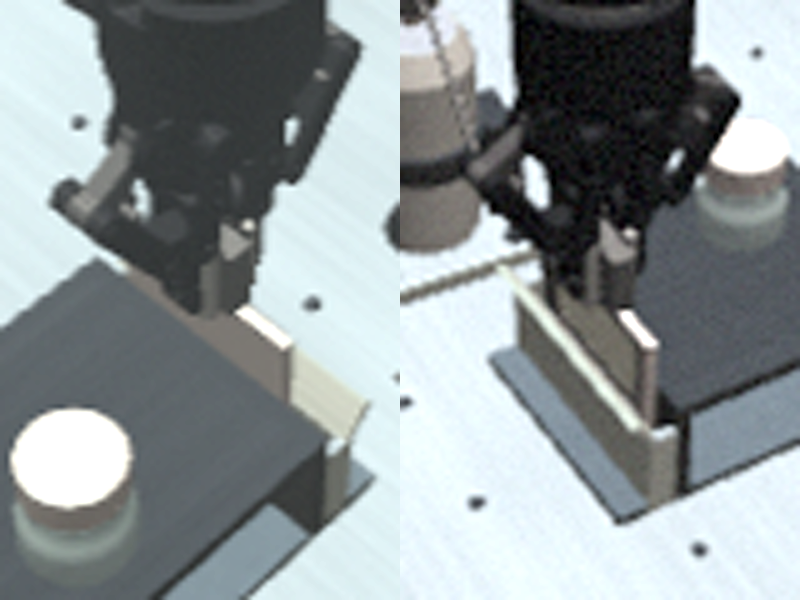

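The holder sits upright in the channel behind the lip, with the jar untouched. One more slight ease, then I hand in.

Request:
play_rows(
  deltas=[
    [0,0,0.4,0,0,0,0],
    [0,0,0,0,0,0,0],
    [0,0,0,0,0,0,0],
  ],
)

```text
clock: 14.28
position: [0.5948, 0.0158, 0.0889]
tool_rot: [1.312, 1.57, -0.247]
force: [-4.7, -0.6, 19.1]
grip_width: 0.0116
```

```bash
python3 - <<'E'
from h import *
s=telemetry.observe(); print(s["clock"],s["position"],s["force"],s["grip_width"])
if 13<s["force"][2]<28: workorder.job_done(); print("done")
E
```

```text
14.275 [0.59476941 0.0158194  0.08894775] [-4.67942747 -0.62695823 19.05462568] 0.011559118717338304
the job is handed in; nothing more can be done
done
```

The job is handed in at 14.3 s, with the gripper still holding the label holder pressed home in the rail.

- **Nozzle cap:** I pushed it down until the force reached 14 N at z = 160 mm, past the 7 N needed for right down. I then lifted the fingers clear, but took no picture of the cap springing back.
- **Label holder:** I took it from the farther stand and lowered it into the channel behind the lip with almost no side force. On the seat, the force rose to about 9 N near the end of the travel. It then jumped to 30 N within 0.7 mm, at the height expected for fully home.
- **Final hold:** I eased off without any rise in height beyond 0.2 mm. The last reading was about 19 N down, against the 9.6 N spring, with about 5 N sideways and the grip still closed on the tab.
- **Bystanders:** The last pictures show the holder upright behind the lip and the jar in place. The blank plate and the screwdriver were not in those close-ups; the arm's path stayed well above both.

No check failed or disagreed.

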